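# Try the new lock on the control enclosure

### The job

Try the lock we just fitted on the control enclosure: take the key with the straight T-bar handle from the key stand, push it fully into the lock, turn it clockwise (seen from above) to its stop, turn the lock fully back home and pull the key out. Then stand the key upright, fully down, in the pocket it came from and let go; leave the ring-handled key alone.

Things in the scene. Friction and masses are not known exactly. Their poses are not given: they have to be found in the camera images.
- t_key: Steel key, 70 g, upright in a slot (8 x 19.5 mm, 26 deep, beveled) of a fixed black stand 60 x 150 x 32 high. Origin: on its axis, underside of its 28 mm collar, resting on the stand's top (z 32 mm). z up, y along the handle bar (48 long, 10 thick in x, z 28 to 54 mm). 13 mm neck from collar to bar. Flat blade below: 20 long, 5 (x) by 16 (y). Same after a half turn about z.
- keyhole (a point): Centre of the lock's slot at its face, 86 mm up, on the door of a fixed grey box 160 x 240 lying on its back. Round insert 39 mm wide, slot 7.4 x 18.4, 23 deep, 3 mm bevel. Fixed to the box: z up, y along the slot when home. Key y goes along this y, either way round; fully in, its collar lies on the face and its origin meets this point. Buttons from 99 mm to +y, up to 32 mm high.
- lock (a joint): Turn of the slotted insert, rad: 0 = home (start, a stop), growing clockwise seen from above to a stop at 1.2 (69 deg). Upright axis through the keyhole point, friction 0.05 N m, no spring, stays where left. The key has about 9 degrees of play in the slot each way: turn it that much further than the lock, going and coming back; a few degrees more against a stop do no harm.
- ring_key: The other key, to be left standing in the stand's other slot, 80 mm from the T-bar key along y (either slot may hold either key). Steel, 60 g, same collar and neck, but the handle is an upright round ring 38 mm across and 9 mm thick, up to 65 mm above its origin. Origin on its axis at the collar's underside, z up.
Things that resemble listed ones, but are neither listed nor needed, are in the scene too. What is shaped like the t_key but purple or turquoise is not meant. What is shaped like the ring_key but turquoise is not meant.

How it is judged:
By the outcome, as a careful person would: the job done as asked, in the order asked, and still so for the second after the job is handed in, with the robot touching nothing.
It also fails if it takes over 64 s, if anything falls off the work surface, if the arm or the gripper's body presses on something with over 40 N, if the wrist force passes 120 N, or if a joint passes its speed limit or range.

### The arm

A 6-joint arm with a two-finger parallel gripper is mounted at the origin on the work surface. World frame = base frame: x ahead of the robot, y to its left, z up, the work surface at z = 0. Lengths are in m, angles in degrees, forces in N, time in s.
With the tool pointing down it reaches from about 0.325 to 0.85 m from the base axis. Payload 4.4 kg.
Tool frame: the origin (TCP) lies midway between the tips of the shut fingers; the grasp point (between the pads) lies 19 mm behind it; x points along the fingers, y is the direction in which the jaws open and shut, and the axes are right-handed (so a half turn about x gives the same grasp; the last joint's range is limited). The gripper opens to 94 mm and grips with 3 to 60 N. Pads are 16 mm wide; open, the fingers measure 119 mm over their backs; the gripper's body (75 mm by 177 mm) begins 78 mm behind the grasp point.
Start: joints at [-80.701, 11.837, 88.321, -0, 79.842, -8.623], TCP at [0.177, -0.547, 0.205] pointing down, gripper open.
Joint ranges: [-156.59, 156.59], [-49.26, 127.26], [12.9, 141.05], [-63.56, 243.56], [4.71, 150.69], [-161.64, 161.64]. Speed limits (degrees/s): [159.86, 159.86, 180, 180, 180, 180].

### API

Orientations are given as [roll, pitch, yaw] about the fixed x, y, z axes, in that order (R = Rz(yaw) Ry(pitch) Rx(roll)).
In Python, from workcell import ctrl gives the robot as it stands.
- The arm moves only by the tool drive_tool, never from a script. Its argument "motion" is a list of rows, each a list of 3 entries, a list of its own where there are three numbers: the shift along the tool's x, y, z in mm, then the turn about the tool's x in rad, then the opening, from -1 (shut) to 1 (fully open). A call has 1 to 5 rows; each row is the pose to reach, as a shift and turn from the pose commanded when the call began, along the tool's axes at that moment; what a row does not reach only later rows make up. A row lasts 1/8 s, in which the tool goes at most 62.5 mm and 10.7 degrees, less where a joint would pass 70% of its speed; a pose out of reach is approached as far as the arm can. A call with a gripper value outside its range is refused whole. The fingers move at their own pace and stop on an object; the grip force is fixed at half the most. Time passes only in rows, so rows that repeat a pose let the fingers close. It gives the time, the measured TCP pose, the force and the opening at its end, in the units of the state.
- ctrl.observe(): the state, without advancing time (a new reading comes with each control period).
- ctrl.read_camera(name): name is "scene" or "top" or "wrist"; returns the picture (384x512x3 uint8, red, green, blue); there is no depth.
- ctrl.camera_info(name): a dict with "K" (3x3 intrinsics, pixels), "extrinsics" (4x4, takes a point from camera to world coordinates); the wrist camera has in their place "hand_eye" (4x4, takes a point from camera to tool coordinates, whose origin is the TCP and whose axes are the tool frame's). Camera axes: x right, y down, z forward; pixel columns grow to the right and rows downward; lengths in m; the calibration is good to about 2 mm. A picture is of the moment at which its call begins: read the wrist's pose just before it. camera_info takes no time and is no camera call.
- ctrl.job_done(): hands the job in, once; it reports no verdict.
The state is a dict: "clock": time; "joint_pos": joint angles; "qd": joint speeds; "joint_efforts": joint torques, N m; "tcp_pos": TCP position; "tool_rot": TCP orientation; "ft_force": force on the tool from outside, world axes, zero at the start; "ft_torque": the same for the moment, N m; "gripper_width": finger opening in m.
Only numpy, scipy, OpenCV 4.12 (cv2) and the standard library are available. Lean on these libraries where they do the work, as an engineer would, in place of code of your own. Each camera call takes 0.05 s, during which the arm holds its last target.

## Working session

There is one attempt and no reset: what is moved stays moved. The work goes in short steps, Python scripts to look and compute and a tool call to move; the robot and the scene stay as the last step left them, time stands still between calls to the robot, and variables do not carry over. Pictures are saved under pics/ and viewed, and the job is handed in when it is done.

Besides the shell and the picture viewer there is one more tool, called after ">>>" in YAML: its name, and indented under it one key for each argument. drive_tool: Moves the arm, as the interface text tells. Its arguments: {"type":"object","properties":{"motion":{"type":"array","items":{"type":"array"}}},"required":["motion"]}

```bash
mkdir -p pics; python3 - <<'E'
from workcell import ctrl
import cv2,numpy as np
np.set_printoptions(precision=4,suppress=True)
print(ctrl.observe())
for n in ("scene","top","wrist"):
    im=ctrl.read_camera(n); cv2.imwrite(f"pics/{n}0.png",im[:,:,::-1]); 
    i=ctrl.camera_info(n); print(n); [print(k,np.array(v).tolist()) for k,v in i.items()]
E
```

```text
{'clock': 0.0, 'joint_pos': array([-80.7013,  11.882 ,  88.4035,   0.001 ,  79.8388,  -8.6241]), 'qd': array([-0.0956,  0.079 , -0.0868, -0.0091, -0.0105,  0.0264]), 'joint_efforts': array([ -0.0012, -37.0879, -28.142 ,   0.0696,   0.0363,  -0.0002]), 'tcp_pos': array([ 0.1768, -0.5463,  0.2043]), 'tool_rot': array([-99.0677,  89.8756,  98.8549]), 'ft_force': array([-0.0626, -0.8506, -0.2889]), 'ft_torque': array([-0.0409,  0.0012,  0.0366]), 'gripper_width': 0.09416002818813078}
scene
K [[476.5911096393482, 0.0, 252.6049492321595], [0.0, 476.5911096393482, 191.9512904559215], [0.0, 0.0, 1.0]]
extrinsics [[0.5434125884872634, 0.5922641601361356, -0.5949167364361251, 1.1568290482234336], [0.8392505504129638, -0.3672469038470958, 0.4009840710630026, -0.40478339494616383], [0.01900716457311208, -0.7171839905024092, -0.6966246130176069, 0.8262647448558749], [0.0, 0.0, 0.0, 1.0]]
top
K [[495.2100737384774, 0.0, 253.42799684883957], [0.0, 495.2100737384774, 198.29817636500812], [0.0, 0.0, 1.0]]
extrinsics [[0.07662615591921199, -0.9738102451697219, 0.21406082927880746, 0.34090530537312663], [-0.997053294450345, -0.07405773963791808, 0.02000448013411241, -0.015488983704125773], [-0.003627706542486076, -0.21496292145904708, -0.9766154730204888, 1.0127385256847186], [0.0, 0.0, 0.0, 1.0]]
wrist
K [[310.2986220853127, 0.0, 249.34211377746556], [0.0, 310.2986220853127, 186.79778166493537], [0.0, 0.0, 1.0]]
hand_eye [[-0.0013288415270072693, -0.2766152980268784, 0.9609798182468225, -0.1777288457895499], [0.9999984671157806, -0.001463242851315866, 0.0009616061805860365, 5.39050437885491e-05], [0.0011401518690814462, 0.9609796229982495, 0.2766168184255183, -0.0803678782351012], [0.0, 0.0, 0.0, 1.0]]
```

View pics/scene0.png

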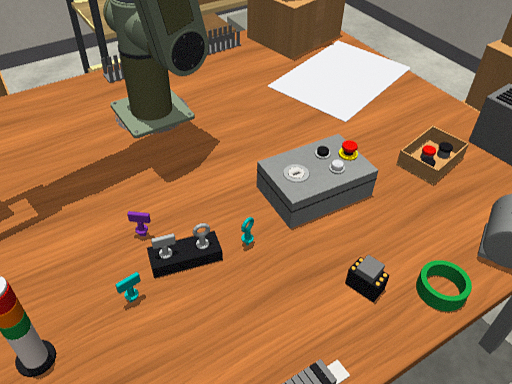

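View pics/top0.png

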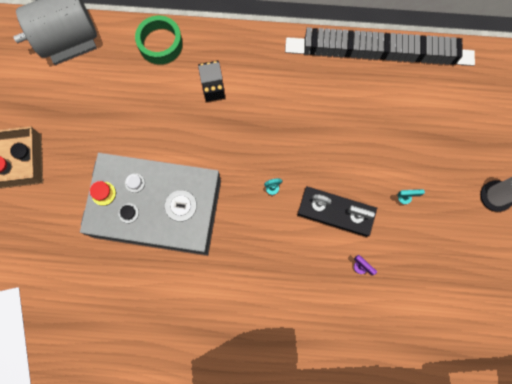

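View pics/wrist0.png

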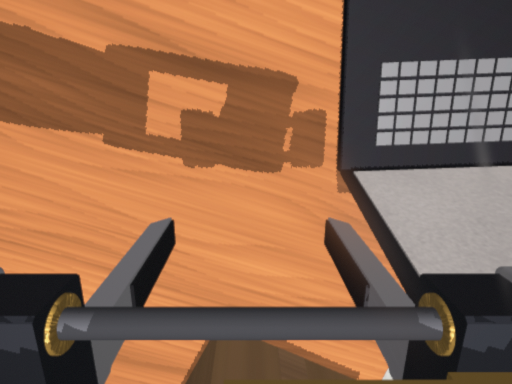

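The pictures show three T-shaped keys: grey in the stand (scene 163,243; top 358,213), purple (139,220) and turquoise (128,288). There are two ring keys: grey in the stand (202,235) and turquoise (247,230). The grey T in the stand is the one described, so I'll confirm it in enlarged crops.

```bash
python3 - <<'E'
import cv2,numpy as np
t=cv2.imread('pics/top0.png'); s=cv2.imread('pics/scene0.png')
f=lambda im,x0,y0,w,h,k:cv2.resize(im[y0:y0+h,x0:x0+w],None,fx=k,fy=k,interpolation=cv2.INTER_CUBIC)
cv2.imwrite('pics/c1.png',f(t,290,175,100,70,8))
cv2.imwrite('pics/c2.png',f(t,150,175,60,60,10))
cv2.imwrite('pics/c3.png',f(s,140,215,100,65,8))
cv2.imwrite('pics/c4.png',f(s,270,150,60,45,12))
E
```

```text
(no output)
```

View pics/c1.png

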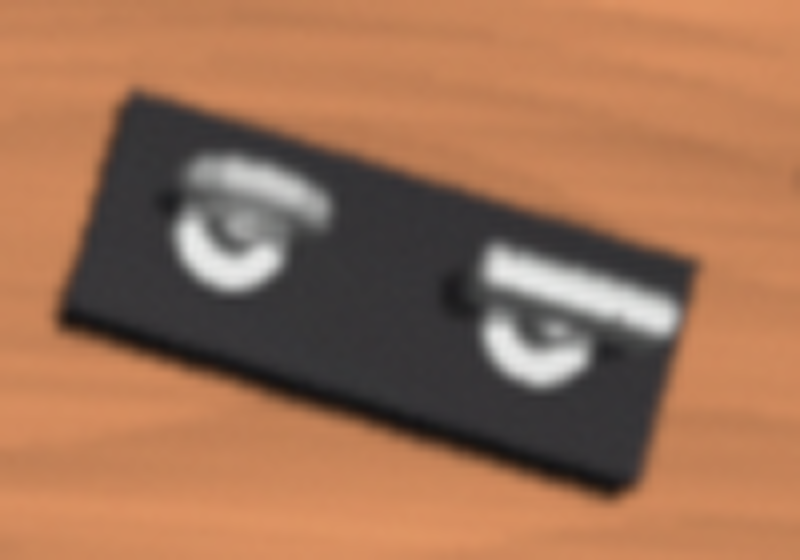

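View pics/c2.png

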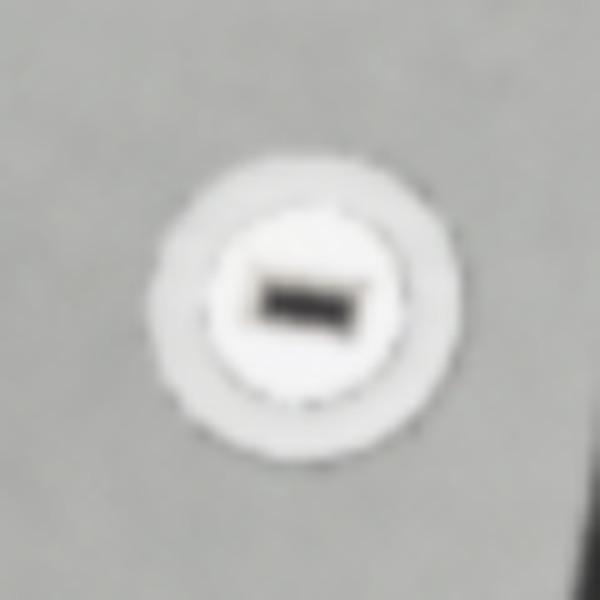

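View pics/c3.png

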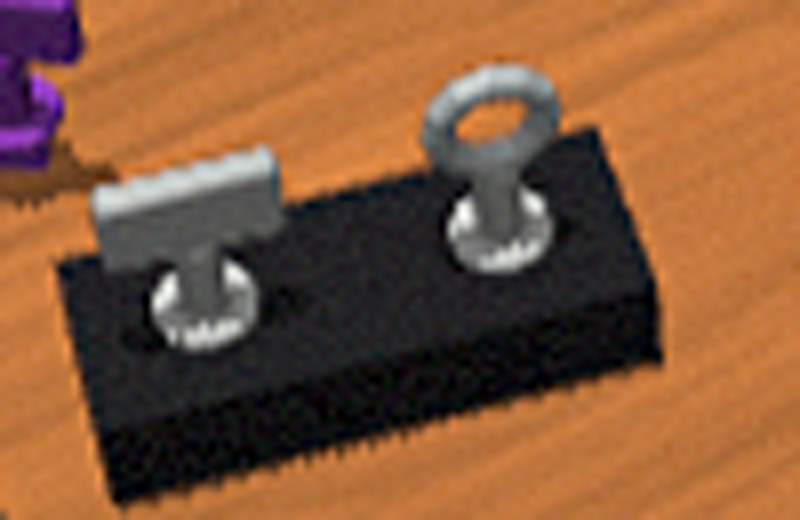

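View pics/c4.png

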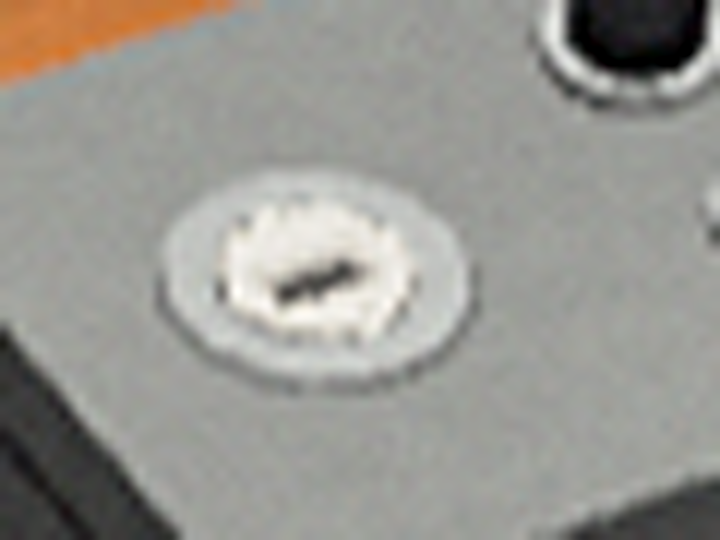

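The crops confirm the grey straight-bar key in the right-hand pocket (top view): bar centre at about top (362.4,211.3). The grey ring key is beside it, and the lock slot is at top (180.2,205.1) and scene (296.4,173.1).

```bash
cat > h.py <<'E'
from workcell import ctrl
import cv2,numpy as np
from scipy.spatial.transform import Rotation as R
np.set_printoptions(precision=4,suppress=True)
def T(p,r):
    M=np.eye(4);M[:3,:3]=R.from_euler('xyz',r,degrees=True).as_matrix();M[:3,3]=p;return M
def cam(n,st=None):
    i=ctrl.camera_info(n);K=np.array(i['K'])
    if n=='wrist': return K,T(st['tcp_pos'],st['tool_rot'])@np.array(i['hand_eye'])
    return K,np.array(i['extrinsics'])
def onz(c,uv,z):
    K,E=c;d=E[:3,:3]@np.linalg.inv(K)@np.array([uv[0],uv[1],1.]);return E[:3,3]+d*(z-E[2,3])/d[2]
def proj(c,p):
    K,E=c;q=np.linalg.inv(E)@np.append(p,1);q=K@q[:3];return q[:2]/q[2]
E
python3 - <<'E'
from h import *
t=cam('top');s=cam('scene')
print('bar',onz(t,(362.4,211.3),.086))
u=lambda x,y:(290+(x+.5)/8-.5,175+(y+.5)/8-.5)
a,b=onz(t,u(484,265),.086),onz(t,u(672,317),.086);print(a,b,np.degrees(np.arctan2(*(b-a)[1::-1])))
a,b=onz(t,u(130,95),.032),onz(t,u(695,262),.032);print('stand edge',a,b,np.degrees(np.arctan2(*(b-a)[1::-1])))
w=lambda x,y:(140+(x+.5)/8-.5,215+(y+.5)/8-.5)
a,b=onz(s,w(97,200),.086),onz(s,w(272,160),.086);print('scene bar',a,b,(a+b)/2)
print('collar scene',onz(s,w(205,302),.036),'ring',onz(s,w(500,228),.036))
print('kh',onz(t,(180.2,205.1),.086),onz(s,(296.4,173.05),.086))
v=lambda x,y:(150+(x+.5)/10-.5,175+(y+.5)/10-.5)
a,b=onz(t,v(262,300),.086),onz(t,v(354,313),.086);print('slot',np.degrees(np.arctan2(*(b-a)[1::-1])))
# box edges
for z,p,q in((.08,(97,154),(219,171)),(.08,(219,171),(207,252)),):
  a,b=onz(t,p,z),onz(t,q,z);print(np.degrees(np.arctan2(*(b-a)[1::-1])),np.linalg.norm(a-b))
st=ctrl.observe();print(R.from_euler('xyz',st['tool_rot'],degrees=True).as_matrix(),st['tcp_pos'])
E
```

```text
bar [ 0.5345 -0.2053  0.086 ]
[ 0.5397 -0.1817  0.086 ] [ 0.5305 -0.2266  0.086 ] -101.58423204306516
stand edge [ 0.5886 -0.0999  0.032 ] [ 0.5561 -0.2443  0.032 ] -102.69186427902223
scene bar [ 0.533  -0.2259  0.086 ] [ 0.5443 -0.1829  0.086 ] [ 0.5387 -0.2044  0.086 ]
collar scene [ 0.5378 -0.2044  0.036 ] ring [ 0.5566 -0.127   0.036 ]
kh [0.5201 0.142  0.086 ] [0.5254 0.1425 0.086 ]
slot -93.81380393474421
-93.86093245045052 0.2434108611054738
177.0985044086022 0.1594722028432801
[[-0.0003  0.3077 -0.9515]
 [ 0.0018 -0.9515 -0.3077]
 [-1.     -0.0018 -0.0003]] [ 0.1768 -0.5465  0.2045]
```

>>> drive_tool:
  motion:
    - [[15, -214, -448], -1.04, 1]
    - [[15, -214, -448], -1.04, 1]
    - [[15, -214, -448], -1.04, 1]
    - [[15, -214, -448], -1.04, 1]
    - [[15, -214, -448], -1.04, 1]

```text
clock: 0.78
tcp_pos: [0.4048, -0.3306, 0.1958]
tool_rot: [62.2, 90.0, -45.8]
ft_force: [0.8, -0.9, -0.0]
gripper_width: 0.0939
```

```bash
cat >> h.py <<'E'
def togo(p,phi,st=None):
    st=st or ctrl.observe()
    M=T(st['tcp_pos'],st['tool_rot']); ph=np.degrees(np.arctan2(M[1,1],M[0,1]))
    print('t',st['clock'],'tcp',M[:3,3],'phi',ph,'j6',st['joint_pos'][5],'F',st['ft_force'],'w',st['gripper_width'],'axis',M[:3,0])
    d=(np.array(p)-M[:3,3]); a=np.radians((phi-ph+180)%360-180)
    print('shift mm',M[:3,:3].T@d*1000,'turn rad',-a)
E
python3 -c "
from h import *
togo([.537,-.205,.19],-12.6)"
```

```text
t 0.775 tcp [ 0.4048 -0.3306  0.1958] phi -18.0226544396513 j6 -30.712809596263007 F [ 0.8363 -0.8632 -0.0314] w 0.09391834745142139 axis [ 0.0001 -0.0001 -1.    ]
shift mm [   5.8341   86.8633 -160.3701] turn rad -0.09464317416980328
```

>>> drive_tool:
  motion:
    - [[6, 87, -160], -0.095, 1]
    - [[6, 87, -160], -0.095, 1]
    - [[6, 87, -160], -0.095, 1]
    - [[6, 87, -160], -0.095, 1]

```text
clock: 1.27
tcp_pos: [0.5385, -0.2045, 0.1893]
tool_rot: [-145.1, 89.9, 112.4]
ft_force: [1.1, -0.4, 0.3]
gripper_width: 0.0937
```

```bash
python3 -c "
from h import *
st=ctrl.observe();im=ctrl.read_camera('wrist');cv2.imwrite('pics/w1.png',im[:,:,::-1])
np.save('w1.npy',cam('wrist',st)[1])
togo([.537,-.205,.19],-12.6,st)"
```

```text
t 1.275 tcp [ 0.5385 -0.2045  0.1893] phi -12.575727851325798 j6 -16.865135355594326 F [ 1.076  -0.409   0.2594] w 0.09370118367302294 axis [-0.0004  0.0011 -1.    ]
shift mm [-0.6837 -1.3201  0.7652] turn rad 0.00042362891089861294
```

View pics/w1.png

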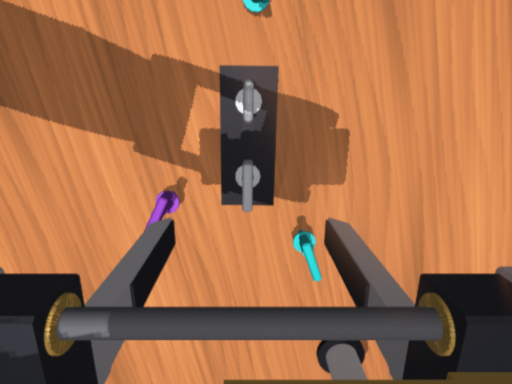

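The wrist view shows the stand centred, with the ring key at (248,100), the T-bar at (247,185), and the purple and turquoise decoys to either side. I'll zoom in on it.

```bash
python3 -c "
import cv2
t=cv2.imread('pics/w1.png')
cv2.imwrite('pics/c5.png',cv2.resize(t[60:215,205:295],None,fx=5,fy=3.8,interpolation=cv2.INTER_CUBIC) if 0 else cv2.resize(t[140:215,205:295],None,fx=8,fy=8,interpolation=cv2.INTER_CUBIC))
cv2.imwrite('pics/c6.png',cv2.resize(t[60:135,205:295],None,fx=8,fy=8,interpolation=cv2.INTER_CUBIC))"
```

```text
(no output)
```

View pics/c5.png

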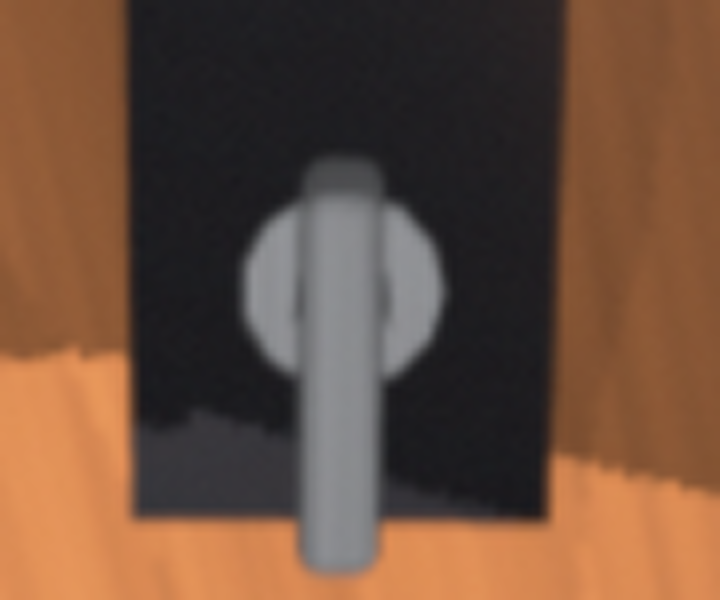

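View pics/c6.png

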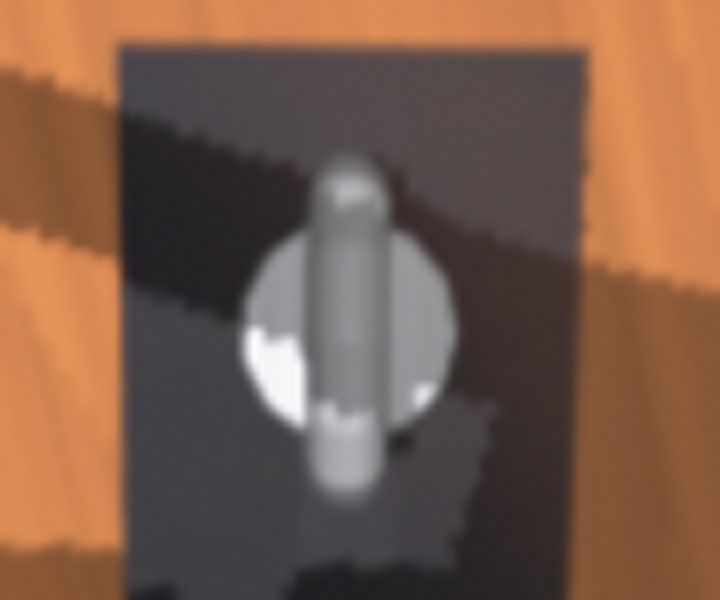

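```bash
python3 -c "
from h import *
K=np.array(ctrl.camera_info('wrist')['K']);c=(K,np.load('w1.npy'))
f=lambda x,y,y0=140:(205+(x+.5)/8-.5,y0+(y+.5)/8-.5)
ang=lambda a,b:np.degrees(np.arctan2(*(b-a)[1::-1]))
a=onz(c,f(340,572),.086);b=onz(c,f(343,193),.086);print('bar',a,b,(a+b)/2,np.linalg.norm(a-b),ang(a,b))
bl,br,tl,tr=[onz(c,q,.032) for q in (f(134,518),f(548,518),f(118,45,60),f(586,50,60))]
print('stand',bl,br,tl,tr,'c',(bl+br+tl+tr)/4,ang(bl,tl),ang(br,tr),np.linalg.norm(bl-tl),np.linalg.norm(bl-br))
cc=(bl+br+tl+tr)/4;y=(tl+tr-bl-br);y/=np.linalg.norm(y);print('slotpos',cc-.04*y)
for z in(.036,.04,.047):
  print('collar',z,onz(c,f(343,290),z),np.linalg.norm(onz(c,f(243,290),z)-onz(c,f(443,290),z)), onz(c,f(350,332,60),z))
"
```

```text
bar [ 0.5306 -0.2284  0.086 ] [ 0.5412 -0.1831  0.086 ] [ 0.5359 -0.2057  0.086 ] 0.046554682949498424 76.8163493681218
stand [ 0.4989 -0.2336  0.032 ] [ 0.5566 -0.2465  0.032 ] [ 0.533  -0.0889  0.032 ] [ 0.5906 -0.1025  0.032 ] c [ 0.5448 -0.1679  0.032 ] 76.70518109226695 76.71336418596997 0.14864089202906283 0.05912262865018446
slotpos [ 0.5356 -0.2068  0.032 ]
collar 0.036 [ 0.5356 -0.2064  0.036 ] 0.027481817008799477 [ 0.554  -0.1294  0.036 ]
collar 0.04 [ 0.5359 -0.2055  0.04  ] 0.0271498333807281 [ 0.554  -0.1293  0.04  ]
collar 0.047 [ 0.5363 -0.2038  0.047 ] 0.02656886203160307 [ 0.554  -0.1293  0.047 ]
```

```bash
python3 -c "
from h import *
togo([.536,-.206,.055],-13.3)"
```

```text
t 1.325 tcp [ 0.5371 -0.2063  0.1893] phi -12.70596179838699 j6 -16.8972707616846 F [-0.04   -0.1359  0.2459] w 0.09396456544079387 axis [-0.0014  0.0002 -1.    ]
shift mm [134.3215  -0.9453  -0.0359] turn rad 0.010367922500773041
```

>>> drive_tool:
  motion:
    - [[50, -1.5, 0], 0.01, 0.1]
    - [[100, -1.5, 0], 0.01, 0.1]
    - [[134, -1.5, 0], 0.01, 0.1]
    - [[134, -1.5, 0], 0.01, 0.1]

```text
clock: 1.82
tcp_pos: [0.5312, -0.2073, 0.0527]
tool_rot: [-103.2, 89.5, 153.2]
ft_force: [0.3, -0.7, 0.4]
gripper_width: 0.0573
```

```bash
python3 -c "
from h import *
st=ctrl.observe();im=ctrl.read_camera('wrist');cv2.imwrite('pics/w2.png',im[:,:,::-1])
np.save('w2.npy',cam('wrist',st)[1])
togo([.536,-.206,.055],-13.3)"
```

```text
t 1.875 tcp [ 0.5334 -0.2082  0.0552] phi -13.604001829770853 j6 -16.35698039680938 F [0.2133 0.9084 0.254 ] w 0.05405323205140965 axis [-0.0028  0.0012 -1.    ]
shift mm [ 0.1647  2.0109 -2.7782] turn rad -0.005305832861588477
```

View pics/w2.png

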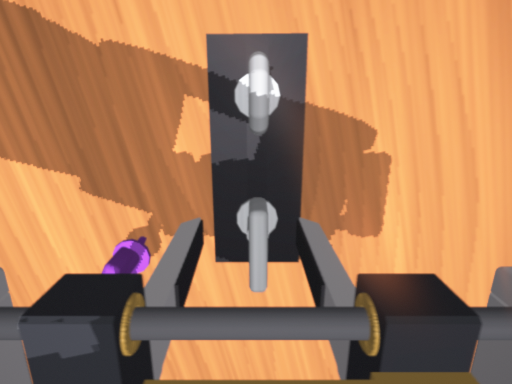

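```bash
python3 -c "
import cv2
t=cv2.imread('pics/w2.png')
cv2.imwrite('pics/c7.png',cv2.resize(t[190:300,190:320],None,fx=6,fy=5.4,interpolation=cv2.INTER_CUBIC))
from h import *
st=ctrl.observe();im=ctrl.read_camera('wrist');cv2.imwrite('pics/w3.png',im[:,:,::-1])
cv2.imwrite('pics/c8.png',cv2.resize(im[190:300,190:320,::-1],None,fx=6,fy=5,interpolation=cv2.INTER_CUBIC))
np.save('w3.npy',cam('wrist',st)[1])
togo([.536,-.206,.055],-13.3,st)"
```

```text
t 1.875 tcp [ 0.5334 -0.2082  0.0552] phi -13.604001829770853 j6 -16.35698039680938 F [0.2133 0.9084 0.254 ] w 0.05405323205140965 axis [-0.0028  0.0012 -1.    ]
shift mm [ 0.1647  2.0109 -2.7782] turn rad -0.005305832861588477
```

View pics/c8.png

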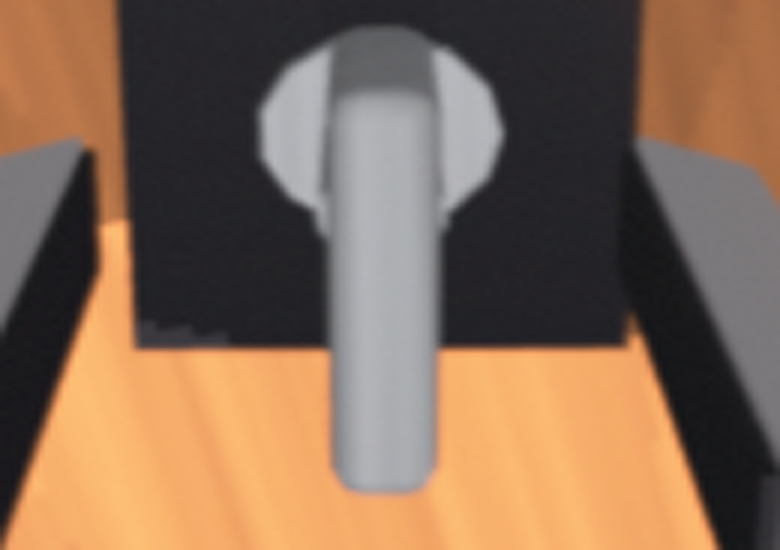

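```bash
python3 -c "
from h import *
st=ctrl.observe();c=cam('wrist',st)
f=lambda x,y:(190+(x+.5)/6-.5,190+(y+.5)/5-.5)
a=onz(c,f(384,490),.086);b=onz(c,f(386,92),.086);m=(a+b)/2;print(a,b,m,np.linalg.norm(a-b))
togo([m[0],m[1],.055],-13.3,st)"
```

```text
[ 0.5323 -0.2289  0.086 ] [ 0.5433 -0.1837  0.086 ] [ 0.5378 -0.2063  0.086 ] 0.04651702829988375
t 1.925 tcp [ 0.5351 -0.2088  0.0569] phi -13.582806584510635 j6 -16.352012688871216 F [ 0.5735 -0.2957  0.159 ] w 0.05247511049947349 axis [ 0.0006 -0.0006 -1.    ]
shift mm [ 1.879   2.0587 -3.0617] turn rad -0.004935906046030229
```

>>> drive_tool:
  motion:
    - [[2, 2, -3], -0.005, 0.1]
    - [[2, 2, -3], -0.005, -1]
    - [[2, 2, -3], -0.005, -1]
    - [[2, 2, -3], -0.005, -1]
    - [[2, 2, -3], -0.005, -1]

```text
clock: 2.55
tcp_pos: [0.5378, -0.205, 0.0541]
tool_rot: [-61.9, 90.0, -165.1]
ft_force: [-1.5, 0.2, 1.2]
gripper_width: 0.0154
```

>>> drive_tool:
  motion:
    - [[0, 0, 0], 0, -1]
    - [[0, 0, 0], 0, -1]
    - [[0, 0, 0], 0, -1]

```text
clock: 2.92
tcp_pos: [0.5377, -0.2049, 0.054]
tool_rot: [-105.7, 90.0, 151.1]
ft_force: [-0.2, 0.5, 0.8]
gripper_width: 0.0117
```

```bash
python3 -c "
from h import *
st=ctrl.observe();im=ctrl.read_camera('wrist');cv2.imwrite('pics/w4.png',im[:,:,::-1])
togo([.5375,-.206,.055],-13.3,st)"
```

```text
t 2.925 tcp [ 0.5377 -0.2049  0.054 ] phi -13.20574270685887 j6 -16.275766312102945 F [-0.2465  0.4893  0.8336] w 0.011701238738024599 axis [-0.0004  0.0002 -1.    ]
shift mm [-1.0272  0.0794  1.0612] turn rad 0.00164510010933037
```

View pics/w4.png

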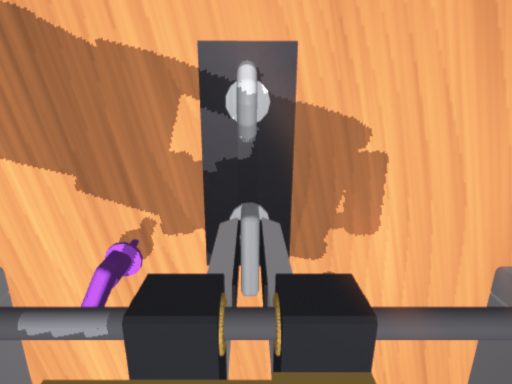

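The fingers are around the T-bar (image 249,250), and the width reads 11.7 mm on the 10 mm bar. I'll let them close fully before lifting.

>>> drive_tool:
  motion:
    - [[0, 0, 0], 0, -1]
    - [[0, 0, 0], 0, -1]

```text
clock: 3.22
tcp_pos: [0.5377, -0.205, 0.054]
tool_rot: [-100.5, 90.0, 156.3]
ft_force: [-1.4, 1.2, 1.3]
gripper_width: 0.0116
```

```bash
python3 -c "
from h import *
st=ctrl.observe()
togo([.5375,-.206,.055],-13.3,st)"
```

```text
t 3.225 tcp [ 0.5377 -0.205   0.054 ] phi -13.206474156684278 j6 -16.274938688368117 F [-1.3675  1.1857  1.2898] w 0.011639948987783809 axis [-0.0004  0.0002 -1.    ]
shift mm [-1.0109  0.0684  1.0348] turn rad 0.001632333901563598
```

>>> drive_tool:
  motion:
    - [[-20, 0, 0], 0, -1]
    - [[-70, 0, 0], 0, -1]
    - [[-130, 0, 0], 0, -1]
    - [[-136, -14, -50], -0.08, -1]
    - [[-136, -30, -105], -0.16, -1]

```text
clock: 3.85
tcp_pos: [0.534, -0.0959, 0.1917]
tool_rot: [79.4, 89.7, -14.6]
ft_force: [0.1, 0.5, -1.2]
gripper_width: 0.0118
```

```bash
python3 -c "
from h import *
st=ctrl.observe()
togo([.523,.08,.19],-3.8,st)"
```

```text
t 3.85 tcp [ 0.534  -0.0959  0.1917] phi -4.029207825228191 j6 -15.314466732527594 F [ 0.1177  0.4991 -1.1983] w 0.01176099140263429 axis [ 0.0045 -0.0012 -1.    ]
shift mm [   1.4763  -23.312  -174.7012] turn rad -0.004000431221567831
```

>>> drive_tool:
  motion:
    - [[1, -8, -55], 0, -1]
    - [[1, -15, -110], 0, -1]
    - [[1, -22, -165], 0, -1]
    - [[1, -23, -175], 0, -1]
    - [[1, -23, -175], 0, -1]

```text
clock: 4.47
tcp_pos: [0.522, 0.0805, 0.1888]
tool_rot: [14.5, 90.0, -79.5]
ft_force: [0.6, 0.7, -1.2]
gripper_width: 0.0115
```

```bash
python3 -c "
from h import *
ctrl.read_camera('top');st=ctrl.observe();im=ctrl.read_camera('wrist');cv2.imwrite('pics/w5.png',im[:,:,::-1])
np.save('w5.npy',cam('wrist',st)[1])
togo([.523,.08,.19],-3.8,st);print(st['qd'])"
```

```text
t 4.525 tcp [0.5222 0.0796 0.1888] phi -4.033923829311315 j6 3.3468880446510925 F [ 0.0637  0.0023 -1.099 ] w 0.011585277601525792 axis [ 0.0001 -0.0007 -1.    ]
shift mm [-1.1942  0.8045 -0.4543] turn rad -0.0040827410203557995
[-1.4917  0.0129 -0.0584  0.0274  0.1914  0.1685]
```

View pics/w5.png

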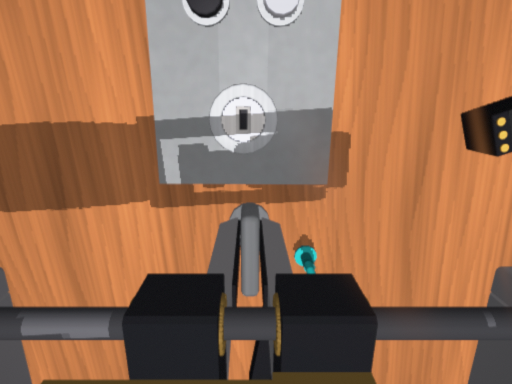

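The key is held upright (bar at 249,250) and the lock is ahead at about (243,118), with the slot along the image's vertical. I'll zoom in.

```bash
python3 -c "
import cv2
t=cv2.imread('pics/w5.png')
cv2.imwrite('pics/c9.png',cv2.resize(t[80:160,205:285],None,fx=7.5,fy=7.5,interpolation=cv2.INTER_CUBIC))
cv2.imwrite('pics/c10.png',cv2.resize(t[195:305,195:305],None,fx=5.4,fy=5.4,interpolation=cv2.INTER_CUBIC))"
```

```text
(no output)
```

View pics/c9.png

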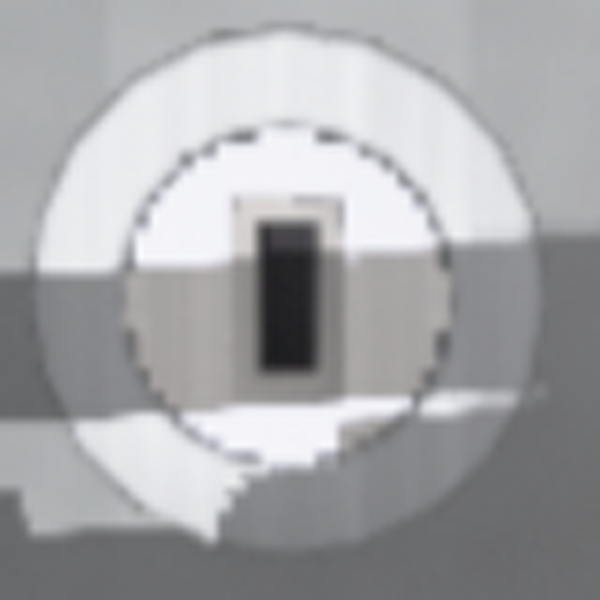

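View pics/c10.png

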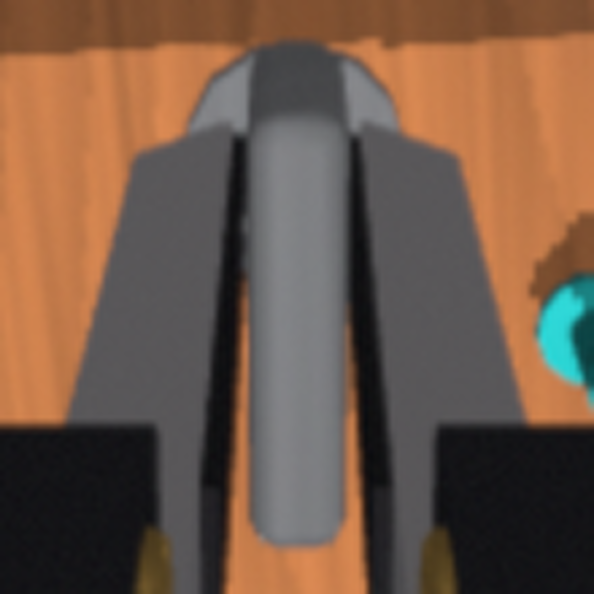

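```bash
python3 -c "
from h import *
K=np.array(ctrl.camera_info('wrist')['K']);c=(K,np.load('w5.npy'))
f=lambda x,y:(205+(x+.5)/7.5-.5,80+(y+.5)/7.5-.5)
g=lambda x,y:(195+(x+.5)/5.4-.5,195+(y+.5)/5.4-.5)
ang=lambda a,b:np.degrees(np.arctan2(*(b-a)[1::-1]))
print('slot',onz(c,f(288.5,296),.086),'insert',onz(c,f(289,290),.086),[onz(c,f(x,296),.086) for x in(234,343)])
print('slot ang',ang(onz(c,f(260,372),.075),onz(c,f(259,222),.075)),ang(onz(c,f(316,372),.075),onz(c,f(317,222),.075)))
# box edges
for z in(.08,): print('box', ang(onz(c,(158,184),z),onz(c,(148,20),z)),ang(onz(c,(330,184),z),onz(c,(339,20),z)),ang(onz(c,(158,184),z),onz(c,(330,184),z))+90)
z=.1888+.032
a,b=onz(c,g(297,545),z),onz(c,g(299,114),z);print('bar',a,b,(a+b)/2,np.linalg.norm(a-b),ang(a,b))
w4=cv2.imread('pics/w4.png');cv2.imwrite('pics/c11.png',cv2.resize(w4[195:305,195:305],None,fx=5.4,fy=5.4,interpolation=cv2.INTER_CUBIC))
"
```

```text
slot [0.5208 0.1416 0.086 ] insert [0.5209 0.1423 0.086 ] [array([0.5144, 0.1421, 0.086 ]), array([0.5272, 0.1412, 0.086 ])]
slot ang 85.76764107565545 85.37831435990482
box 84.56912046686189 87.01997362224046 85.89201668026396
bar [0.5203 0.0565 0.2208] [0.5238 0.1028 0.2208] [0.5221 0.0797 0.2208] 0.04646790004573687 85.68422029070658
```

View pics/c11.png

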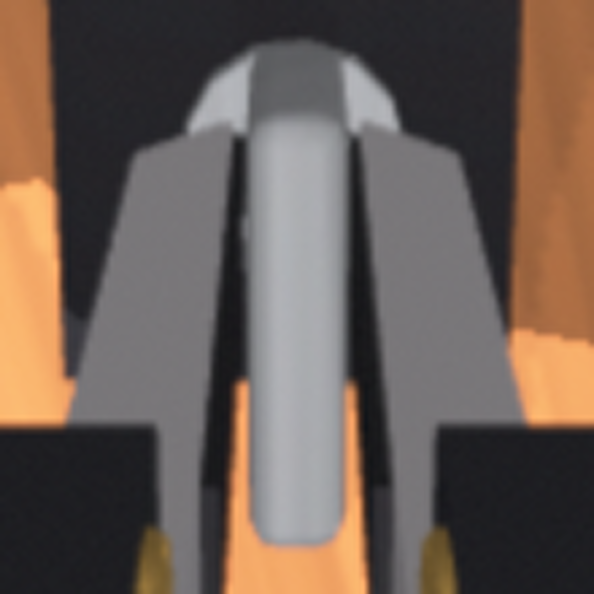

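```bash
python3 -c "
from h import *
t=cam('top');s=cam('scene');
print(onz(s,(270+316.5/12-.5,150+277/12-.5),.086),onz(t,(150+30.5-.5,175+30.6-.5),.086))
togo([.5212,.1418,.135],-4.2)"
```

```text
[0.5234 0.1424 0.086 ] [0.5201 0.1424 0.086 ]
t 4.575 tcp [0.5223 0.0791 0.1889] phi -4.101657085541742 j6 3.3539106680020874 F [-0.5481  0.2472 -1.03  ] w 0.011495458107873216 axis [ 0.0001 -0.0006 -1.    ]
shift mm [ 53.8177  -5.5554 -62.494 ] turn rad 0.001716407653303973
```

>>> drive_tool:
  motion:
    - [[10, -3, -40], 0, -1]
    - [[40, -5.5, -62.5], 0, -1]
    - [[54, -5.5, -62.5], 0, -1]
    - [[54, -5.5, -62.5], 0, -1]
    - [[54, -5.5, -62.5], 0, -1]

```text
clock: 5.2
tcp_pos: [0.522, 0.1417, 0.1359]
tool_rot: [89.2, 89.9, -4.9]
ft_force: [0.7, -0.7, -0.6]
gripper_width: 0.0118
```

```bash
python3 -c "
from h import *
st=ctrl.observe();im=ctrl.read_camera('wrist');cv2.imwrite('pics/w6.png',im[:,:,::-1])
s=ctrl.read_camera('scene')[:,:,::-1];cv2.imwrite('pics/s6.png',cv2.resize(s[90:210,230:350],None,fx=5,fy=5,interpolation=cv2.INTER_CUBIC))
togo([.5212,.1418,.128],-4.2)"
```

```text
t 5.3 tcp [0.5221 0.1421 0.1363] phi -4.1149900254700125 j6 10.18761459342161 F [ 0.6913  0.8284 -1.1523] w 0.011702564528252664 axis [ 0.0024  0.0001 -1.    ]
shift mm [ 8.2609 -0.8752  0.408 ] turn rad 0.001483703952584696
```

View pics/w6.png

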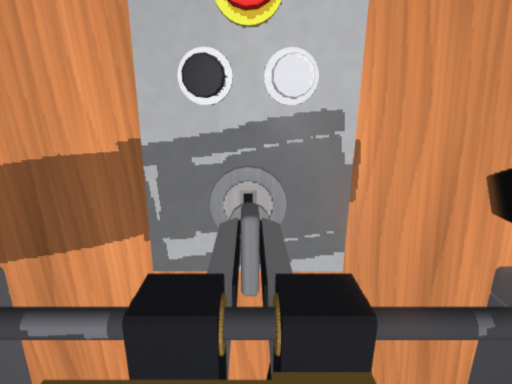

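View pics/s6.png

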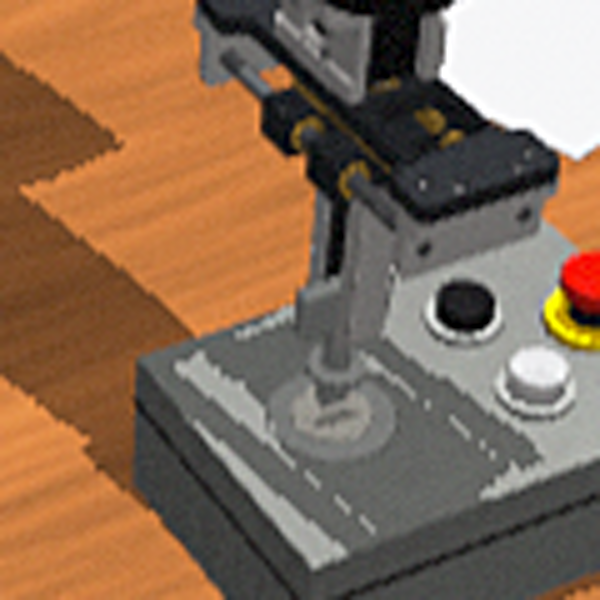

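>>> drive_tool:
  motion:
    - [[8, -0.7, 0.4], 0, -1]
    - [[14, -0.7, 0.4], 0, -1]
    - [[18, -0.7, 0.4], 0, -1]

```text
clock: 5.68
tcp_pos: [0.5199, 0.1425, 0.1164]
tool_rot: [-77.2, 90.0, -171.2]
ft_force: [0.0, 0.1, -0.9]
gripper_width: 0.0113
```

```bash
python3 -c "
from h import *
togo([.5212,.1418,.108],-4.2)"
```

```text
t 5.675 tcp [0.5199 0.1425 0.1164] phi -4.040830599858266 j6 10.171950674936571 F [ 0.0003  0.0554 -0.9247] w 0.011312342900921906 axis [-0.0007 -0.0001 -1.    ]
shift mm [8.373  1.3794 0.6258] turn rad 0.0027780301008976083
```

>>> drive_tool:
  motion:
    - [[4, 0.5, 0.3], 0, -1]
    - [[7, 0.5, 0.3], 0, -1]
    - [[8, 0.5, 0.3], 0, -1]

```text
clock: 6.05
tcp_pos: [0.5205, 0.1423, 0.1087]
tool_rot: [-79.1, 90.0, -173.2]
ft_force: [0.0, -0.2, -0.2]
gripper_width: 0.0112
```

```bash
python3 -c "
from h import *
togo([.5212,.1418,.108],-4.2)"
```

```text
t 6.05 tcp [0.5205 0.1423 0.1087] phi -4.035095073883274 j6 10.131917622047643 F [ 0.049  -0.2236 -0.1675] w 0.01122088771569803 axis [-0.0004 -0.0001 -1.    ]
shift mm [0.7213 0.7058 0.4378] turn rad 0.002878133913494738
```

>>> drive_tool:
  motion:
    - [[1, 0, 0], 0, -1]
    - [[2, 0, 0], 0, -1]
    - [[2, 0, 0], 0, -1]

```text
clock: 6.42
tcp_pos: [0.5208, 0.1423, 0.1079]
tool_rot: [102.3, 90.0, 8.2]
ft_force: [-2.6, 0.3, 5.8]
gripper_width: 0.0118
```

```bash
python3 -c "
from h import *
st=ctrl.observe()
s=ctrl.read_camera('scene')[:,:,::-1];cv2.imwrite('pics/s7.png',cv2.resize(s[90:210,230:350],None,fx=5,fy=5,interpolation=cv2.INTER_CUBIC))
togo([.5212,.1418,.108],-4.2)"
```

```text
t 6.475 tcp [0.5209 0.1423 0.1079] phi -4.035868627248203 j6 10.131844373641329 F [-2.1085 -0.7686  5.179 ] w 0.011863267470105021 axis [ 0.0006  0.0001 -1.    ]
shift mm [-0.1395  0.3349  0.5124] turn rad 0.00286463286033696
```

View pics/s7.png

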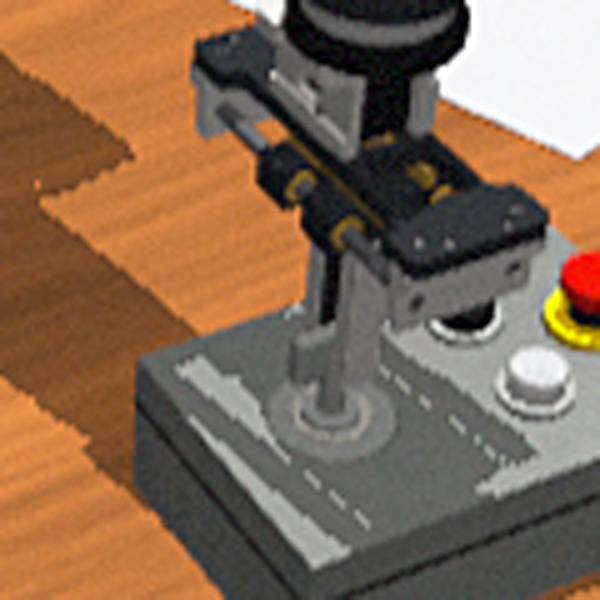

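>>> drive_tool:
  motion:
    - [[0, 0, 0], 0.15, -1]
    - [[0, 0, 0], 0.3, -1]
    - [[0, 0, 0], 0.45, -1]
    - [[0, 0, 0], 0.6, -1]
    - [[0, 0, 0], 0.75, -1]

```text
clock: 7.1
tcp_pos: [0.5217, 0.1424, 0.1079]
tool_rot: [139.5, 89.9, 2.2]
ft_force: [-0.3, -0.2, 3.3]
gripper_width: 0.0119
```

```bash
python3 -c "
from h import *
print(ctrl.observe()['ft_torque'])
togo([.5208,.1423,.108],-86)"
```

```text
[-0.1163  0.0778  0.0833]
t 7.1 tcp [0.5217 0.1424 0.1079] phi -47.27551391059674 j6 53.37545780629087 F [-0.3261 -0.1533  3.2723] w 0.011875036606796447 axis [ 0.0025  0.0001 -1.    ]
shift mm [-0.142  -0.5943  0.7201] turn rad 0.6758697834028301
```

>>> drive_tool:
  motion:
    - [[0, 0, 0], 0.15, -1]
    - [[0, 0, 0], 0.3, -1]
    - [[0, 0, 0], 0.45, -1]
    - [[0, 0, 0], 0.57, -1]
    - [[0, 0, 0], 0.62, -1]

```text
clock: 7.72
tcp_pos: [0.5219, 0.1418, 0.1079]
tool_rot: [153.8, 89.8, -18.8]
ft_force: [-0.9, -1.4, 3.2]
gripper_width: 0.0116
```

>>> drive_tool:
  motion:
    - [[0, 0, 0], 0.03, -1]
    - [[0, 0, 0], 0.03, -1]

```text
clock: 7.98
tcp_pos: [0.5218, 0.1418, 0.1078]
tool_rot: [157.4, 89.8, -16.9]
ft_force: [0.7, -2.1, 5.3]
gripper_width: 0.0116
```

```bash
python3 -c "
from h import *
print(ctrl.observe()['ft_torque'])
im=ctrl.read_camera('wrist');cv2.imwrite('pics/w8.png',im[:,:,::-1])
togo([.5208,.1423,.108],-86)"
```

```text
[-0.5026 -0.1062  0.0255]
t 8.025 tcp [0.5218 0.1418 0.1078] phi -84.22043220586404 j6 90.31521107216395 F [ 0.5116 -1.9662  5.6939] w 0.01210022468379252 axis [ 0.0025 -0.0007 -1.    ]
shift mm [-0.1696 -0.5585  0.9688] turn rad 0.031059317270125338
```

View pics/w8.png

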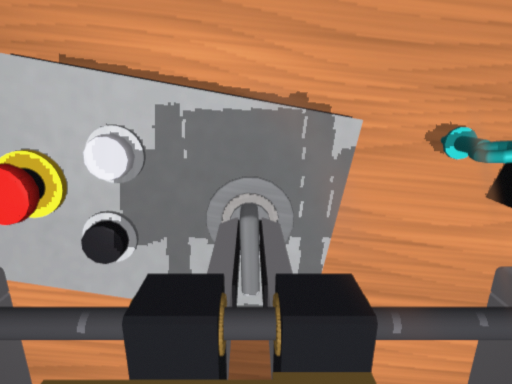

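>>> drive_tool:
  motion:
    - [[0, 0, 0], 0.04, -1]
    - [[0, 0, 0], 0.06, -1]
    - [[0, 0, 0], 0.06, -1]

```text
clock: 8.4
tcp_pos: [0.5218, 0.1418, 0.1079]
tool_rot: [158.8, 89.9, -18.8]
ft_force: [0.4, -3.6, 6.0]
gripper_width: 0.0117
```

```bash
python3 -c "
from h import *
print(ctrl.observe()['ft_torque'],ctrl.observe()['joint_efforts'])
togo([.5208,.1423,.108],-86)"
```

```text
[-0.5251 -0.0775  0.1363] [  1.3207 -32.6146 -22.983    0.9295  -0.0141   0.1505]
t 8.4 tcp [0.5218 0.1418 0.1079] phi -87.64637935727048 j6 93.74515552319343 F [ 0.3878 -3.6462  5.9808] w 0.011677959293564591 axis [ 0.0025 -0.0008 -1.    ]
shift mm [-0.144  -0.5157  0.9802] turn rad -0.0287347405212376
```

>>> drive_tool:
  motion:
    - [[0, 0, 0], 0.04, -1]
    - [[0, 0, 0], 0.04, -1]

```text
clock: 8.65
tcp_pos: [0.5218, 0.1418, 0.1078]
tool_rot: [156.9, 89.9, -23.0]
ft_force: [0.6, -3.3, 5.8]
gripper_width: 0.0116
```

```bash
python3 -c "
from h import *
print(ctrl.observe()['ft_torque'],ctrl.observe()['joint_efforts'][5])
im=ctrl.read_camera('wrist');cv2.imwrite('pics/w9.png',im[:,:,::-1]);cv2.imwrite('pics/c13.png',cv2.resize(im[160:300,170:330,::-1],None,fx=4.5,fy=4.2,interpolation=cv2.INTER_CUBIC))
togo([.5208,.1423,.108],-86)"
```

```text
[-0.5352 -0.0839  0.1562] 0.24435770697891712
t 8.7 tcp [0.5218 0.1418 0.1078] phi -89.91944018307127 j6 96.02261616603508 F [ 0.2745 -2.636   5.315 ] w 0.011256161459260509 axis [ 0.0024 -0.001  -1.    ]
shift mm [-0.1566 -0.5354  0.97  ] turn rad -0.06840713602956329
```

View pics/c13.png

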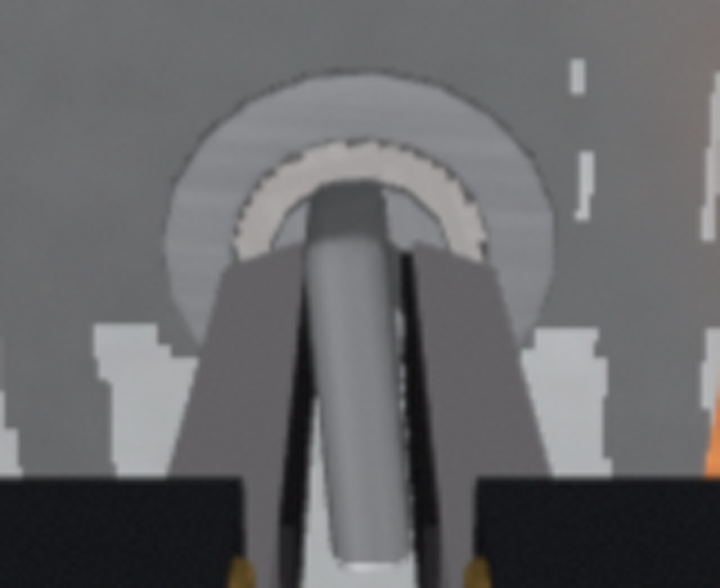

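The key's bar now sits rotated a few degrees in the pads, and torque has risen to about 0.15 N m. That means the lock is against its stop. I'll measure the slip.

```bash
cat >> h.py <<'E'
def slip(st,p_bot,p_top,z):
    c=cam('wrist',st);a=onz(c,p_bot,z);b=onz(c,p_top,z)
    M=T(st['tcp_pos'],st['tool_rot']); ph=np.degrees(np.arctan2(M[1,1],M[0,1]))
    an=np.degrees(np.arctan2(*(b-a)[1::-1]));print('bar ang',an,'slip',(an-ph-90+90)%180-90,'mid tool mm',(np.linalg.inv(M)@np.append((a+b)/2,1))[:3]*1000)
E
python3 -c "
from h import *
g=lambda x,y:(170+(x+.5)/4.5-.5,160+(y+.5)/4.2-.5)
slip(ctrl.observe(),g(372,560),g(348,235),.140)"
```

```text
bar ang 3.5867557838696746 slip 3.5061959669409504 mid tool mm [-32.1506   0.4387  -1.1579]
```

>>> drive_tool:
  motion:
    - [[0, 0, 0], -0.17, -1]
    - [[0, 0, 0], -0.34, -1]
    - [[0, 0, 0], -0.51, -1]
    - [[0, 0, 0], -0.68, -1]
    - [[0, 0, 0], -0.85, -1]

```text
clock: 9.32
tcp_pos: [0.5216, 0.1428, 0.1078]
tool_rot: [161.1, 89.9, 30.1]
ft_force: [0.2, -0.5, 6.2]
gripper_width: 0.0112
```

>>> drive_tool:
  motion:
    - [[0, 0, 0], -0.17, -1]
    - [[0, 0, 0], -0.34, -1]
    - [[0, 0, 0], -0.51, -1]
    - [[0, 0, 0], -0.65, -1]
    - [[0, 0, 0], -0.75, -1]

```text
clock: 9.95
tcp_pos: [0.5207, 0.1431, 0.1078]
tool_rot: [169.2, 89.9, 81.1]
ft_force: [-2.0, 1.2, 7.4]
gripper_width: 0.0119
```

```bash
python3 -c "
from h import *
print(ctrl.observe()['ft_torque'],ctrl.observe()['joint_efforts'][5])
togo([.5208,.1423,.108],6)"
```

```text
[ 0.0544  0.278  -0.0831] 0.5302210338413715
t 9.95 tcp [0.5207 0.1431 0.1078] phi 1.9008212628161796 j6 4.183712329794172 F [-2.0027  1.1792  7.4216] w 0.011862294994411344 axis [ 0.0003  0.0017 -1.    ]
shift mm [-0.1907  0.027   0.823 ] turn rad -0.07154416559160097
```

>>> drive_tool:
  motion:
    - [[0, 0, 0], -0.05, -1]
    - [[0, 0, 0], -0.08, -1]
    - [[0, 0, 0], -0.08, -1]

```text
clock: 10.32
tcp_pos: [0.5207, 0.1432, 0.1078]
tool_rot: [168.8, 89.9, 85.1]
ft_force: [-1.7, 0.2, 7.5]
gripper_width: 0.0116
```

```bash
python3 -c "
from h import *
print(ctrl.observe()['ft_torque'],ctrl.observe()['joint_efforts'][5])
im=ctrl.read_camera('wrist');cv2.imwrite('pics/w10.png',im[:,:,::-1]);cv2.imwrite('pics/c14.png',cv2.resize(im[160:300,170:330,::-1],None,fx=4.5,fy=4.2,interpolation=cv2.INTER_CUBIC))
togo([.5208,.1423,.108],6)"
```

```text
[ 0.0004  0.316  -0.0786] -0.09013042319566011
t 10.375 tcp [0.5207 0.1431 0.1078] phi 6.2879846714503564 j6 -0.20263837303394638 F [-1.5388  0.9987  7.9818] w 0.011531633837974346 axis [ 0.0001  0.0016 -1.    ]
shift mm [-0.1874  0.0432  0.8175] turn rad 0.005026280712082647
```

View pics/c14.png

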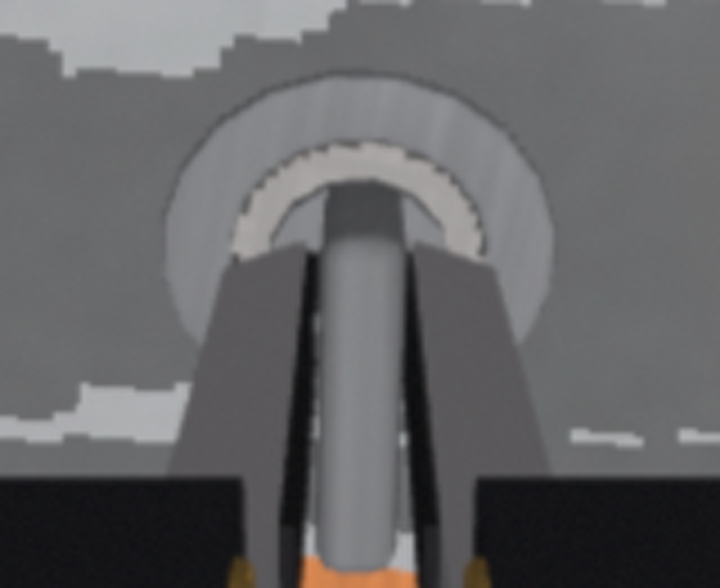

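>>> drive_tool:
  motion:
    - [[0, 0, 0], -0.06, -1]
    - [[0, 0, 0], -0.06, -1]

```text
clock: 10.62
tcp_pos: [0.5207, 0.1431, 0.1078]
tool_rot: [167.0, 89.9, 86.7]
ft_force: [-2.3, 1.0, 7.3]
gripper_width: 0.0117
```

```bash
python3 -c "
from h import *
st=ctrl.observe();print(st['ft_torque'])
g=lambda x,y:(170+(x+.5)/4.5-.5,160+(y+.5)/4.2-.5)
slip(st,g(357,568),g(364,240),.140)
im=ctrl.read_camera('wrist');cv2.imwrite('pics/w11.png',im[:,:,::-1]);cv2.imwrite('pics/c15.png',cv2.resize(im[160:300,170:330,::-1],None,fx=4.5,fy=4.2,interpolation=cv2.INTER_CUBIC))
togo([.5208,.1423,.108],6,st)"
```

```text
[ 0.0221  0.2705 -0.1157]
bar ang 98.66284949759378 slip -1.0725339710741082 mid tool mm [-32.1957  -0.2106  -0.1461]
t 10.625 tcp [0.5207 0.1431 0.1078] phi 9.735383468667898 j6 -3.649459678468553 F [-2.3217  1.0404  7.2702] w 0.011678241920238322 axis [ 0.0001  0.0016 -1.    ]
shift mm [-0.1971  0.0053  0.8215] turn rad 0.06519474035282113
```

View pics/c15.png

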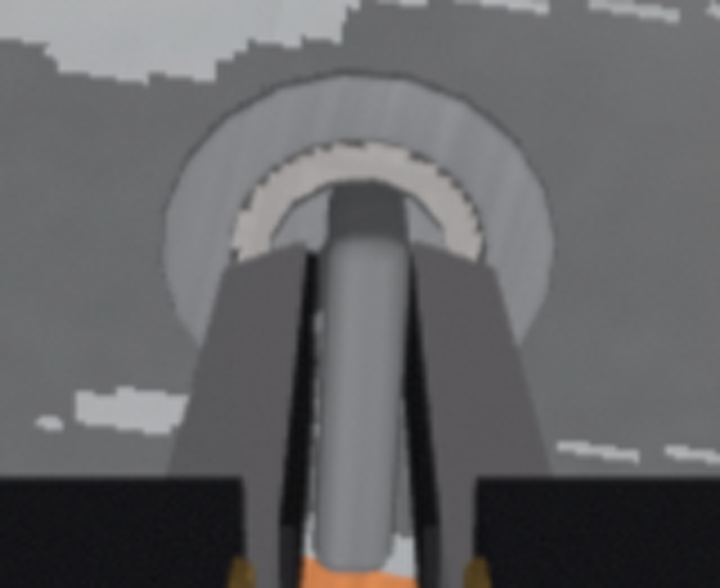

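>>> drive_tool:
  motion:
    - [[-2, 0, 0], 0, -1]
    - [[-2, 0, 0], 0.1, -1]
    - [[-2, 0, 0], 0.18, -1]
    - [[-2, 0, 0], 0.18, -1]

```text
clock: 11.18
tcp_pos: [0.52, 0.1424, 0.1081]
tool_rot: [-100.6, 89.9, 168.9]
ft_force: [-0.1, -0.1, 0.3]
gripper_width: 0.0117
```

```bash
python3 -c "
from h import *
st=ctrl.observe();print(st['ft_torque'])
togo([.5208,.1423,.160],-4,st)"
```

```text
[-0.0138 -0.1278 -0.0515]
t 11.175 tcp [0.52   0.1424 0.1081] phi -0.5344648346482408 j6 6.621507864566815 F [-0.1339 -0.1496  0.2588] w 0.011698990134808972 axis [-0.0016  0.0003 -1.    ]
shift mm [-51.9072   0.7405   0.0867] turn rad 0.0604849989790342
```

Now pulling straight up, watching the force.

>>> drive_tool:
  motion:
    - [[-6, 0, 0], 0.015, -1]
    - [[-14, 0, 0], 0.02, -1]
    - [[-22, 0, 0], 0.02, -1]
    - [[-30, 0, 0], 0.02, -1]

```text
clock: 11.68
tcp_pos: [0.5208, 0.1423, 0.1399]
tool_rot: [103.1, 90.0, 11.4]
ft_force: [0.6, -0.2, -1.6]
gripper_width: 0.0116
```

```bash
python3 -c "
from h import *
togo([.522,.08,.19],-4)"
```

```text
t 11.675 tcp [0.5208 0.1423 0.1399] phi -1.735069142760664 j6 7.829604246379291 F [ 0.6066 -0.1843 -1.5817] w 0.011602546906031278 axis [ 0.0005  0.0001 -1.    ]
shift mm [-50.1115   3.1208  62.2488] turn rad 0.03953050078884404
```

>>> drive_tool:
  motion:
    - [[-30, 0, 10], 0, -1]
    - [[-50, 3, 50], 0.04, -1]
    - [[-50, 3, 62], 0.04, -1]
    - [[-50, 3, 62], 0.04, -1]

```text
clock: 12.18
tcp_pos: [0.5213, 0.0799, 0.1886]
tool_rot: [-121.5, 89.9, 144.4]
ft_force: [-0.1, 0.7, -1.4]
gripper_width: 0.0115
```

```bash
python3 -c "
from h import *
ctrl.read_camera('top');st=ctrl.observe();t=ctrl.read_camera('wrist')[:,:,::-1];cv2.imwrite('pics/w12.png',t)
np.save('w12.npy',cam('wrist',st)[1])
togo([.522,.08,.19],-4,st)
cv2.imwrite('pics/c16.png',cv2.resize(t[80:160,205:285],None,fx=7.5,fy=7.5,interpolation=cv2.INTER_CUBIC))
cv2.imwrite('pics/c17.png',cv2.resize(t[195:305,195:305],None,fx=5.4,fy=5.4,interpolation=cv2.INTER_CUBIC))"
```

```text
t 12.225 tcp [0.5209 0.0805 0.1881] phi -4.060741583448284 j6 3.3939527965607548 F [-0.2906  0.7781 -0.6893] w 0.011589130673868932 axis [-0.0019  0.0008 -1.    ]
shift mm [-1.9045  1.0932  0.4456] turn rad -0.001060140624047316
```

View pics/c16.png

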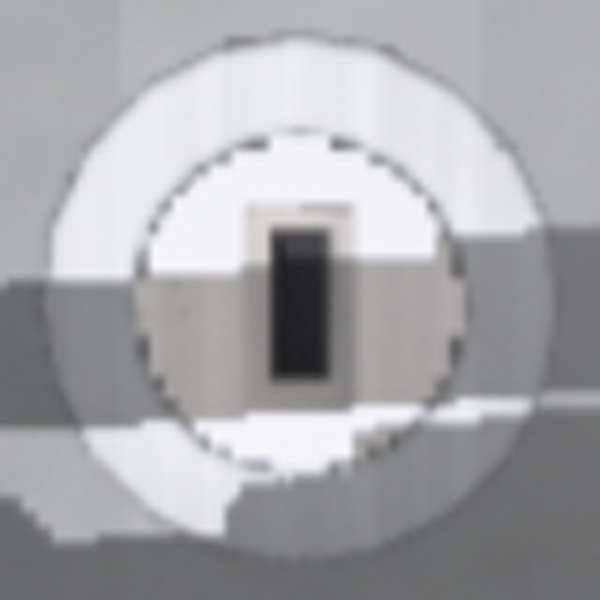

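View pics/c17.png

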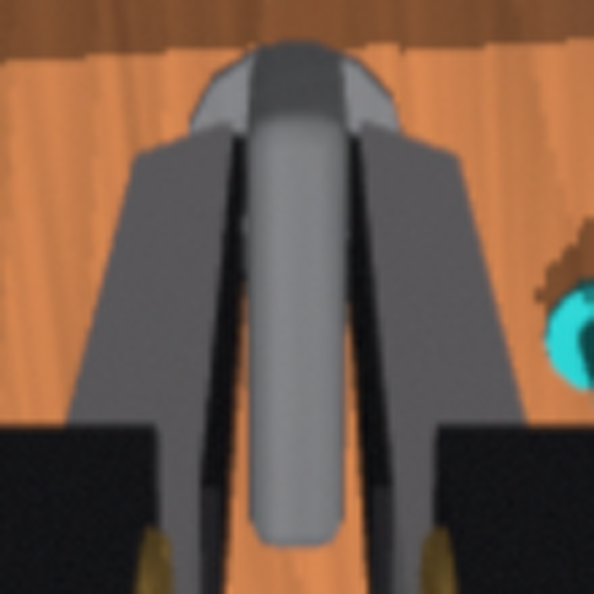

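The slot is back home: its angle looks the same as in the first view, centred near (299,303) in the crop. The key sits straight in the fingers. Next I'm returning to the recorded grasp pose.

```bash
python3 -c "
from h import *
togo([.5377,-.205,.19],-13.2)"
```

```text
t 12.275 tcp [0.5208 0.0808 0.1879] phi -4.020009707355687 j6 3.394214379100749 F [ 0.1736  0.3228 -0.3711] w 0.011329891548514876 axis [-0.0024  0.0007 -1.    ]
shift mm [ -2.3993  36.8889 283.9578] turn rad 0.16022105590776092
```

>>> drive_tool:
  motion:
    - [[-2, 8, 60], 0.03, -1]
    - [[-2, 16, 120], 0.07, -1]
    - [[-2, 24, 180], 0.11, -1]
    - [[-2, 31, 240], 0.15, -1]
    - [[-2, 37, 284], 0.16, -1]

```text
clock: 12.9
tcp_pos: [0.5384, -0.2067, 0.1898]
tool_rot: [-118.2, 89.9, 138.6]
ft_force: [0.8, 0.5, -0.5]
gripper_width: 0.0115
```

>>> drive_tool:
  motion:
    - [[0, 0, 0], 0, -1]
    - [[0, 0, 0], 0, -1]

```text
clock: 13.15
tcp_pos: [0.5384, -0.2042, 0.1899]
tool_rot: [-125.0, 89.8, 131.8]
ft_force: [0.1, 0.1, -0.5]
gripper_width: 0.0118
```

```bash
python3 -c "
from h import *
ctrl.read_camera('top')
st=ctrl.observe();t=ctrl.read_camera('wrist')[:,:,::-1];cv2.imwrite('pics/w13.png',t)
np.save('w13.npy',cam('wrist',st)[1])
togo([.5377,-.205,.1],-13.2,st)"
```

```text
t 13.2 tcp [ 0.5385 -0.2039  0.1901] phi -13.107575525913694 j6 -16.271100383636476 F [-0.0066  0.4135  0.0769] w 0.011232513000323775 axis [-0.0015  0.0016 -1.    ]
shift mm [90.1208 -0.3116  1.3776] turn rad 0.0016131113822301175
```

View pics/w13.png

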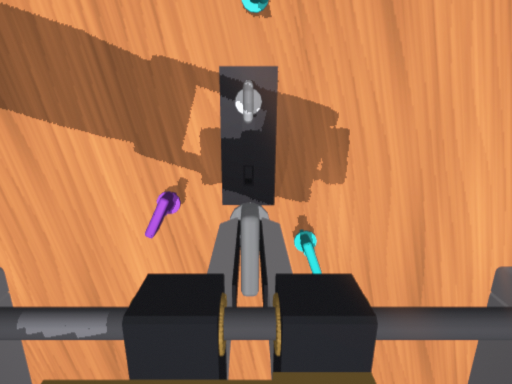

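The empty pocket is visible at (248,174), ahead of the held key, with the ring key untouched at (248,100). I'll measure it.

```bash
python3 -c "
import cv2
t=cv2.imread('pics/w13.png')
cv2.imwrite('pics/c18.png',cv2.resize(cv2.convertScaleAbs(t[145:210,215:280],alpha=2.5),None,fx=9,fy=9,interpolation=cv2.INTER_CUBIC))"
```

```text
(no output)
```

View pics/c18.png

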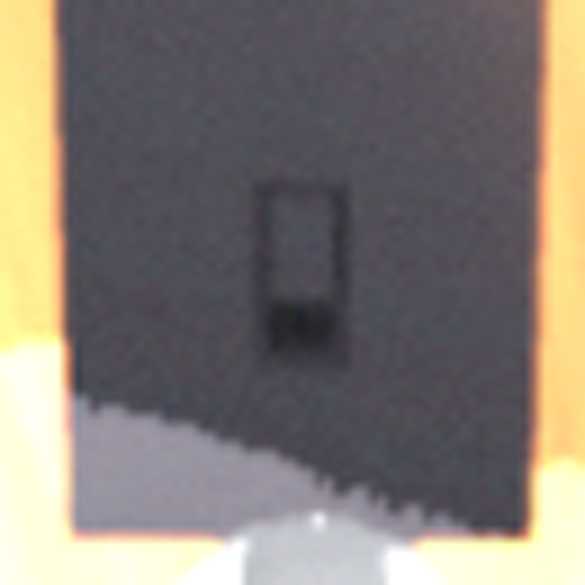

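```bash
python3 -c "
from h import *
K=np.array(ctrl.camera_info('wrist')['K']);c=(K,np.load('w13.npy'))
g=lambda x,y:(215+(x+.5)/9-.5,145+(y+.5)/9-.5)
a,b=onz(c,g(301.5,365),.032),onz(c,g(301.5,182),.032)
print(a,b,(a+b)/2,np.linalg.norm(a-b),np.degrees(np.arctan2(*(b-a)[1::-1])), np.linalg.norm(onz(c,g(256,273),.032)-onz(c,g(347,273),.032)))
togo([.5377,-.205,.075],-13.2)"
```

```text
[ 0.5333 -0.2175  0.032 ] [ 0.5387 -0.1948  0.032 ] [ 0.536  -0.2061  0.032 ] 0.023323240274319482 76.7613182894606 0.011266716185847528
t 13.25 tcp [ 0.5386 -0.2037  0.1904] phi -13.08017323520593 j6 -16.27456677438039 F [-0.1727 -0.4041 -0.3877] w 0.011507552968882428 axis [-0.001   0.0012 -1.    ]
shift mm [115.4163  -0.4404   1.5331] turn rad 0.002091371577669588
```

>>> drive_tool:
  motion:
    - [[45, -0.8, 1.9], 0, -1]
    - [[90, -0.8, 1.9], 0, -1]
    - [[106, -0.8, 1.9], 0, -1]
    - [[106, -0.8, 1.9], 0, -1]
    - [[106, -0.8, 1.9], 0, -1]

```text
clock: 13.88
tcp_pos: [0.5392, -0.2078, 0.0872]
tool_rot: [74.2, 89.8, -29.0]
ft_force: [1.2, -0.8, -1.1]
gripper_width: 0.0114
```

>>> drive_tool:
  motion:
    - [[0, 0, 0], 0, -1]
    - [[0, 0, 0], 0, -1]

```text
clock: 14.12
tcp_pos: [0.5383, -0.2079, 0.0864]
tool_rot: [74.2, 89.9, -29.0]
ft_force: [0.6, 1.0, -0.7]
gripper_width: 0.0117
```

```bash
python3 -c "
from h import *
st=ctrl.observe();t=ctrl.read_camera('wrist')[:,:,::-1];cv2.imwrite('pics/w14.png',t)
s=ctrl.read_camera('scene')[:,:,::-1];cv2.imwrite('pics/s14.png',cv2.resize(s[180:290,120:250],None,fx=6,fy=5.4,interpolation=cv2.INTER_CUBIC))
togo([.537,-.2055,.054],-13.2)"
```

```text
t 14.225 tcp [ 0.5379 -0.2077  0.0858] phi -13.216689045205966 j6 -16.49521023312047 F [ 0.3009  0.9227 -0.9019] w 0.011992111810906116 axis [ 0.0011 -0.0006 -1.    ]
shift mm [31.7525 -1.3659 -1.9328] turn rad -0.0002912787878582593
```

View pics/s14.png

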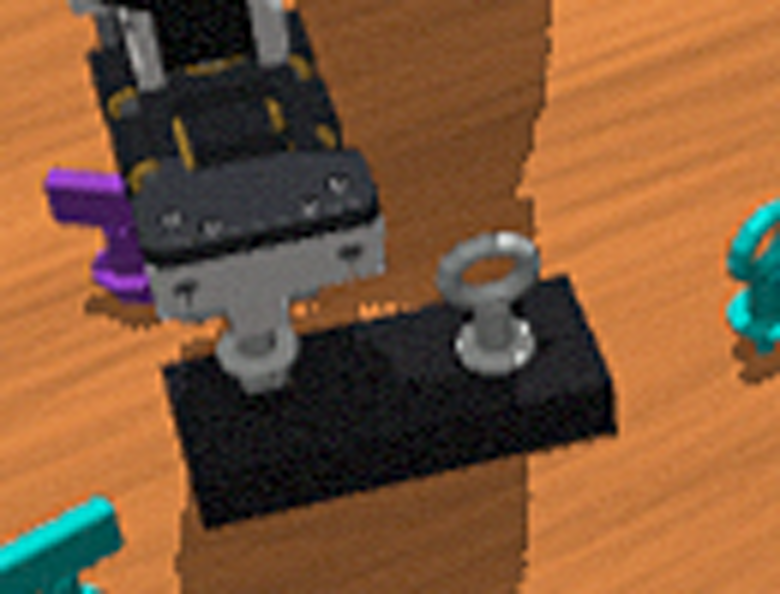

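>>> drive_tool:
  motion:
    - [[6, -0.8, -1.5], 0, -1]
    - [[12, -0.8, -1.5], 0, -1]
    - [[18, -0.8, -1.5], 0, -1]
    - [[18, -0.8, -1.5], 0, -1]

```text
clock: 14.72
tcp_pos: [0.5363, -0.2053, 0.0659]
tool_rot: [-106.0, 89.9, 150.8]
ft_force: [1.0, -0.0, -0.6]
gripper_width: 0.0114
```

```bash
python3 -c "
from h import *
togo([.537,-.2055,.054],-13.2)"
```

```text
t 14.725 tcp [ 0.5363 -0.2053  0.0659] phi -13.207789604831875 j6 -16.37420784356443 F [ 0.9535 -0.0053 -0.581 ] w 0.011444686440205444 axis [-0.0019  0.001  -1.    ]
shift mm [11.9004  0.7799  0.025 ] turn rad -0.0001359542517456499
```

Tip is in the pocket (8 mm deep) with no force. Going down the rest of the way.

>>> drive_tool:
  motion:
    - [[5, 0.4, 0], 0, -1]
    - [[10, 0.4, 0], 0, -1]
    - [[12.5, 0.4, 0], 0, -1]
    - [[13, 0.4, 0], 0, -1]

```text
clock: 15.22
tcp_pos: [0.5373, -0.2058, 0.054]
tool_rot: [-106.4, 90.0, 150.4]
ft_force: [-1.0, -0.3, 1.2]
gripper_width: 0.0119
```

```bash
python3 -c "
from h import *
togo([.537,-.2055,.054],-13.2)"
```

```text
t 15.225 tcp [ 0.5373 -0.2058  0.054 ] phi -13.207895899185425 j6 -16.363198866398882 F [-1.0166 -0.2623  1.1897] w 0.01186218676792989 axis [-0.0003  0.0002 -1.    ]
shift mm [-0.0212 -0.3682 -0.1899] turn rad -0.00013780943819125476
```

>>> drive_tool:
  motion:
    - [[0.7, 0, 0], 0, -1]
    - [[0.7, 0, 0], 0, -1]
    - [[0, 0, 0], 0, 0.1]
    - [[0, 0, 0], 0, 0.1]
    - [[0, 0, 0], 0, 0.1]

```text
clock: 15.85
tcp_pos: [0.5375, -0.2059, 0.0538]
tool_rot: [89.9, 90.0, -13.4]
ft_force: [-0.1, -0.6, 0.8]
gripper_width: 0.0381
```

>>> drive_tool:
  motion:
    - [[0, 0, 0], 0, 0.1]
    - [[-20, 0, 0], 0, 0.1]
    - [[-80, 0, 0], 0, 0.1]
    - [[-135, 0, 0], 0, 0.1]
    - [[-135, 0, 0], 0, 0.1]

```text
clock: 16.48
tcp_pos: [0.5413, -0.2079, 0.1955]
tool_rot: [74.0, 89.3, -29.2]
ft_force: [-0.2, 0.2, -0.2]
gripper_width: 0.0515
```

```bash
python3 -c "
from h import *
st=ctrl.observe();t=ctrl.read_camera('wrist')[:,:,::-1];cv2.imwrite('pics/w15.png',t)
s=ctrl.read_camera('scene')[:,:,::-1];cv2.imwrite('pics/s15.png',cv2.resize(s[180:290,120:250],None,fx=6,fy=5.4,interpolation=cv2.INTER_CUBIC))
togo([.537,-.2055,.19],-13.2)"
```

```text
t 16.575 tcp [ 0.5376 -0.2059  0.1895] phi -13.204661719875798 j6 -16.36368301731944 F [-0.5403 -0.     -0.5404] w 0.05174546011609969 axis [ 0.0012 -0.0007 -1.    ]
shift mm [-0.4897 -0.7165 -0.2659] turn rad -8.136236063834589e-05
```

View pics/s15.png

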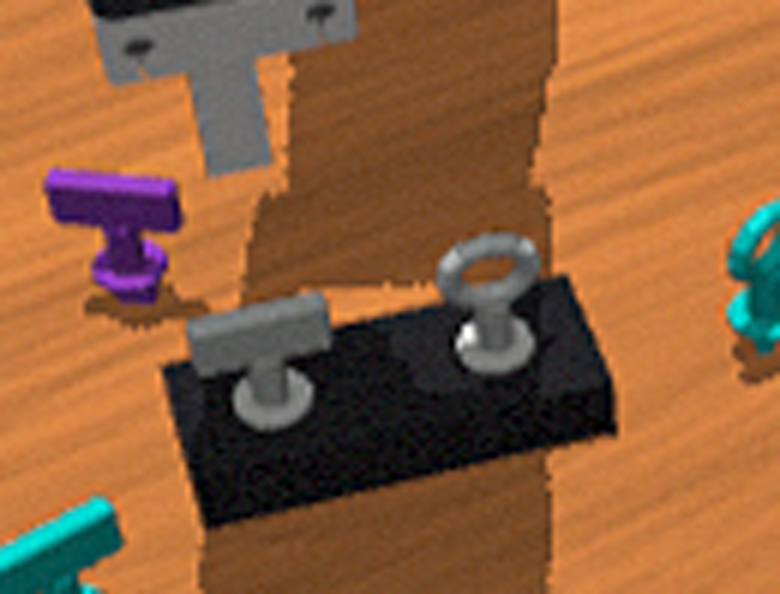

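View pics/w15.png

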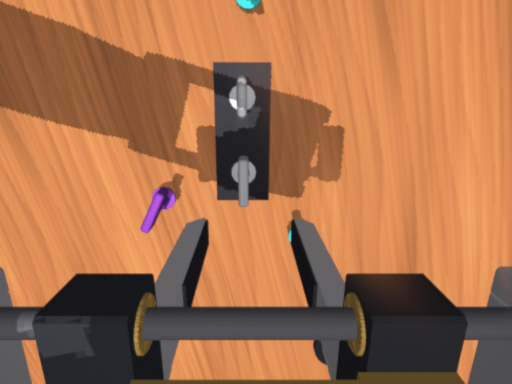

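The T-key is upright with its collar on the stand (scene crop 273,398), in the same place as at the start. The ring key is still standing and the gripper is clear. Handing in.

```bash
python3 -c "
from workcell import ctrl
print(ctrl.job_done())"
```

```text
the job is handed in; nothing more can be done
None
```

I took the grey T-bar key from the stand and pushed it into the lock until the collar rested on the face (about 5 N). I turned it clockwise to its stop, turned the lock back home, pulled the key out, and stood it back in its own pocket. The job was handed in at about 16.6 s.

**Clockwise stop:** the key turned about 82° before torque rose to about 0.15 N m, three times the lock's friction.

**Home stop:** torque reached about 0.12 N m, and the key went about 12° past home. With the key out, the slot looked the same as in the first picture.

**Final state:** the key stands upright with its collar on the stand. The ring key was not moved, and the gripper is clear.

**Disagreements:**
- At both stops the bar twisted up to 3.5° in the pads and then sprang back.
- The key over-turned about 12–13° at each end rather than the stated 9°. I put this down to give in the grip. I could not read the lock angle directly.
- The TCP readings wandered 1–2 mm while the arm settled.

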